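# Third hand for mounting a snack box on a high chair tray

## Robot

A 6-joint arm with a two-finger parallel gripper is mounted at the origin on the work surface. World frame = base frame: x ahead of the robot, y to its left, z up, the work surface at z = 0. Lengths are in m, angles in rad, forces in N, time in s.
With the tool pointing down it reaches from about 0.25 to 0.775 m from the base axis. Payload 4 kg.
Tool frame: the origin (TCP) lies at the very end of the fingers, on their centre line; the grasp point (between the pads) lies 19 mm behind it (robot.tcp_to_grasp is the distance from the TCP to the grasp point, in m); z points along the fingers, y is the line along which they close (so a half turn about z gives the same grasp; the last joint's range is limited). The gripper opens to 94 mm and grips with 3 to 60 N. Pads are 16 mm wide; open, the fingers measure 119 mm over their backs; the gripper's body (75 mm by 177 mm) begins 78 mm behind the grasp point.
Start: joints at [1.103, 0.087, 1.371, -0, 1.684, -0.103], TCP at [0.196, 0.514, 0.206] pointing down, gripper open.
Joint ranges: [-3.1, 3.1], [-0.76, 2.03], [0.27, 2.55], [-1.08, 4.22], [0.17, 2.65], [-2.57, 2.57]. Speed limits (rad/s): [2.79, 2.79, 3.14, 3.14, 3.14, 3.14].

## Interface

Orientations are given as [roll, pitch, yaw] about the fixed x, y, z axes, in that order (R = Rz(yaw) Ry(pitch) Rx(roll)).
In Python, from bench import robot gives the robot as it stands.
- The arm moves only by the shell command python3 nudge.py, which reads ROWS from standard input. ROWS is a JSON object whose key "plan" holds a list of rows, 1 to 20 of them, each of 5 numbers: the finger opening in m, then dx, dy, dz in units of 25 mm, then a turn about the tool's z in rad; each row shifts and turns the commanded pose from where the row before left it, along the tool's axes as they then stand; what a row does not reach is not made up. A row lasts 1/12 s, in which the tool goes at most 0.0417 m and 0.125 rad, less where a joint would pass 70% of its speed; a pose out of reach is approached as far as the arm can. The fingers move at their own pace and stop on an object; the grip force is fixed at half the most. Time passes only in rows, so rows that do not move let the fingers close. It prints the time, the measured TCP pose, the force, the opening and the grip force at its end. Input that does not fit is refused with a message, and nothing moves.
- robot.get_obs(): the state, without advancing time (a new reading comes with each control period).
- robot.snapshot(name): name is "scene" or "top"; returns a dict with "color" (400x640x3 uint8, blue, green, red), "fx", "fy", "cx", "cy" (pixels), "extrinsics" (4x4, takes a point from world to camera coordinates). Camera axes: x right, y down, z forward; pixel columns grow to the right and rows downward; lengths in m; the calibration is good to about 2 mm. A picture is of the moment at which its call begins. There is no depth.
- robot.close_job(): hands the job in; it is judged then, once.
The state is a dict: "time": time; "joint_positions": joint angles; "qvel": joint speeds; "joint_torque": joint torques, N m; "tool_pos": TCP position; "ee_rot": TCP orientation; "wrist_force": force on the tool from outside, world axes, zero at the start; "wrist_torque": the same for the moment, N m; "width": finger opening in m; "finger_force": force on a finger pad.
Only numpy, scipy, OpenCV 4.12 (cv2) and the standard library are available. Lean on these libraries where they do the work, as an engineer would, in place of code of your own. Each camera call takes 0.05 s, during which the arm holds its last target. There are 200 camera calls.

## Task

Pick the teal snack box off the high chair tray, set it upright on the narrow raised ledge with its plain back (the side away from the coral latch) towards the blue sprung plate, centred on the plate, then press it squared up against the plate with a steady push of about 10 newtons, so that the coral pointer stands in the green band, for a few seconds. I will do up the thumbscrews behind, so finish while still holding the box pressed there: do not let go, and never drive the plate to the end of its travel. Leave the cup, bowl, duck and spoon alone.

Things in the scene. Friction and masses are not known exactly. Their poses are not given: they have to be found in the camera images.
- chair: white high chair, fixed; tray 360 (x) by 580 (y), 20 thick, over the bar top, rim 16 mm above its floor. Origin: centre of the tray's underside, on the bar top; tray floor 20 mm above it. +x points to the seat, roughly away from the robot. Ledge and sprung plate stand on the tray; a fixed grey rail stands 48 mm behind the plate's resting front face, its top 40 mm above the ledge.
- ledge: narrow wooden ledge, fixed to the tray: 36 (x) by 100 (y), 10 thick, on two posts. Origin: centre of its top face, 45 mm above the tray floor; axes as the chair's. The box is deeper than the ledge and overhangs it a little at the front and back.
- plate: blue sprung backing plate behind the ledge, 80 wide (y), 8 thick (x), reaching from 3 to 43 mm above the ledge top; a coral pointer at its +y end runs over a white strip with a green band. Origin: in its front face (towards the robot), mid-width, at ledge-top height, 34 mm beyond the ledge's centre when at rest. Axes as the chair's; it is pushed along +x.
- plate_face (a point): centre of the plate's front face, 23 mm above the ledge top; moves with the plate; axes as the chair's. Travel = its x beyond the ledge's centre less 34 mm: 0 at rest, end stop at 28 mm. The spring gives 0.8 N per mm of travel from zero, so 10 N is 12.5 mm; the green band covers 8 to 17 mm.
- snack_box: snack box with a latched lid (one rigid body): 64 deep (x) by 56 wide (y) by 46 high, 100 to 200 g, teal with a pale lid, coral latch on the front (-x), plain back with two brass inserts (+x). Starts upright on the tray floor, its back within 40 degrees of the chair's +x. Origin: centre of its underside. Grip it across its 56 mm width.
- box_back (a point): centre of the box's back face, 32 mm along the box's +x from its middle and 23 mm above its underside
- cup: bamboo cup, 66 across, 70 high, loose on the tray; origin at the centre of its underside. Bystander.
- bowl: coral bowl, 116 across, 45 high, loose on the tray beside the mount; origin at the centre of its underside. Bystander.
- duck: yellow hard vinyl duck, 62 across, 69 high, loose on the tray; origin at the centre of its underside. Bystander.
- spoon: green plastic spoon, 140 long, lying on the tray beside the mount; origin below its middle. Bystander.

How it is judged:
On the way, in this order (a step that is already met when the one before it is completed fails the run):
1. the snack box is set upright on the ledge (z of snack_box in the frame of ledge between -0.004 and 0.004 m and angle between snack_box's own z axis and vertical below 0.1 rad and contact force between snack_box and ledge above 0.2 N), for 0.1 s.
2. the box is held centred and square against the plate at 6 to 14 N for 2 s (z of snack_box in the frame of ledge between -0.004 and 0.004 m and angle between snack_box's own z axis and vertical below 0.1 rad and contact force between snack_box and plate between 6 and 14 N and y of box_back in the frame of plate_face between -0.008 and 0.008 m and x of box_back in the frame of plate_face between -0.005 and 0.005 m and angle between the x axis of snack_box and the x axis of plate, either way round below 0.1 rad and contact force between the fingers and snack_box above 1 N and linear speed of snack_box below 0.01 m/s), for 2 s.
At the end, for the whole second after the job is handed in: the fingers still hold the box (over 1 N); it stands at ledge height within 4 mm, upright within 0.1 rad, its back face on the plate (within 5 mm), centred within 8 mm and square within 0.1 rad; it presses the plate with 6 to 14 N and is still (under 10 mm/s) (all of step 2); the arm keeps its last pose, push and grip.
It fails at once if the sprung plate is driven to the end of its travel (over 26 mm) (x of plate_face in the frame of ledge above 0.06 m).
It fails at once if the bamboo cup is moved by more than 25 mm (distance of cup from where it was at the start of the episode above 0.025 m).
It fails at once if the coral bowl is moved by more than 25 mm (distance of bowl from where it was at the start of the episode above 0.025 m).
It fails at once if the duck is moved by more than 25 mm (distance of duck from where it was at the start of the episode above 0.025 m).
It fails at once if the spoon is moved by more than 25 mm (distance of spoon from where it was at the start of the episode above 0.025 m).
It also fails if it takes over 48 s, if anything falls off the work surface, if the arm or the gripper's body presses on something with over 40 N, if the wrist force passes 120 N, or if a joint passes its speed limit or range.

## Working session

There is one attempt and no reset: what is moved stays moved. The work goes in short steps, Python scripts to look and compute and a shell command to move; the robot and the scene stay as the last step left them, time stands still between calls to the robot, and variables do not carry over. Pictures are saved under pics/ and viewed, at most 10 in all, crops included, and the job is handed in when it is done.

```bash
ls; mkdir -p pics
python3 - <<'E'
from bench import robot
import cv2,numpy as np,pickle
S={}
for n in("scene","top"):
    s=robot.snapshot(n);cv2.imwrite(f"pics/{n}0.png",s["color"]);S[n]=s
    print(n,s["fx"],s["fy"],s["cx"],s["cy"]);print(np.round(s["extrinsics"],4).tolist())
pickle.dump(S,open("s0.pkl","wb"))
o=robot.get_obs();print(o["time"],o["tool_pos"],o["ee_rot"],o["width"],o["wrist_force"])
E
```

```text
bench.py
nudge.py
pics
scene 396.4350545529286 396.4350545529286 318.05153939318336 197.39186375671272
[[0.6403, 0.768, -0.0081, -0.4029], [0.4953, -0.4209, -0.7599, -0.2353], [-0.587, 0.4826, -0.65, 1.0696], [0.0, 0.0, 0.0, 1.0]]
top 473.6136652989273 473.6136652989273 321.2017451194429 201.06448517943053
[[0.0061, -1.0, -0.0076, 0.0446], [-0.9992, -0.0058, -0.0393, 0.5815], [0.0393, 0.0079, -0.9992, 1.0715], [0.0, 0.0, 0.0, 1.0]]
0.1 [0.19598722 0.51338248 0.20442496] [-3.13961546e+00 -1.94902145e-04  2.77680707e+00] 0.09402880294491123 [-0.10340166  0.60007617 -0.29948691]
```

View pics/scene0.png

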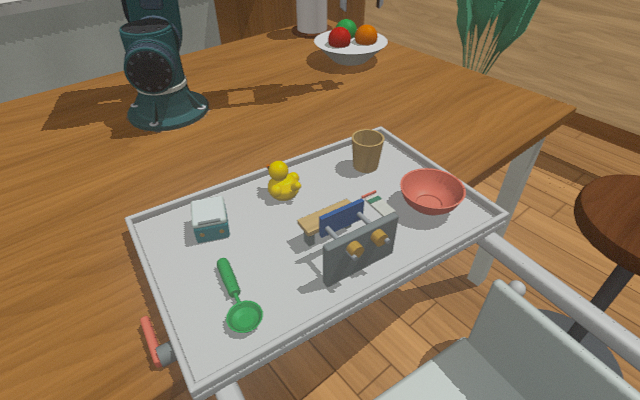

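View pics/top0.png

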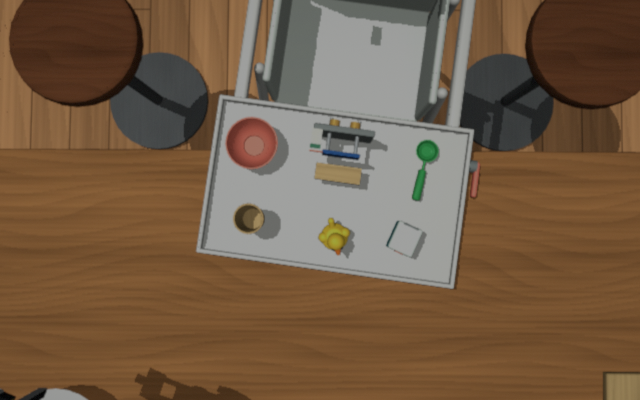

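The scene view shows the box at about (210,219) with its brass inserts facing the chair, the ledge at (327,215), the blue plate at (342,217) and the spoon at (237,295). In the top view the box lid is at (405,239), the ledge at (338,174), the plate at (341,154) and the duck at (335,237). Next I'll look at zoomed crops.

```bash
python3 - <<'E'
import cv2,pickle,numpy as np
S=pickle.load(open("s0.pkl","rb"))
a=S["top"]["color"][125:265,300:440];b=S["scene"]["color"][180:260,180:280]
a=cv2.resize(a,(560,560),interpolation=0);b=cv2.resize(b,(240*1,192),interpolation=0)
c=np.zeros((560,800,3),np.uint8);c[:,:560]=a;c[:192,560:]=b
cv2.imwrite("pics/crop.png",c)
E
cat > h.py <<'E'
import numpy as np,cv2
def ray(s,uv):
    E=s["extrinsics"];R,t=E[:3,:3],E[:3,3]
    uv=np.atleast_2d(uv).astype(float)
    d=np.c_[(uv[:,0]-s["cx"])/s["fx"],(uv[:,1]-s["cy"])/s["fy"],np.ones(len(uv))]@R
    return -R.T@t,d
def onz(s,uv,z):
    c,d=ray(s,uv);return c+d*((z-c[2])/d[:,2])[:,None]
def pix(s,P):
    E=s["extrinsics"];p=np.atleast_2d(P)@E[:3,:3].T+E[:3,3]
    return np.c_[s["fx"]*p[:,0]/p[:,2]+s["cx"],s["fy"]*p[:,1]/p[:,2]+s["cy"]]
def blob(s,lo,hi,roi):
    """largest HSV blob in roi x0,y0,x1,y1 -> contour in full pixels"""
    x0,y0,x1,y1=roi;h=cv2.cvtColor(s["color"][y0:y1,x0:x1],cv2.COLOR_BGR2HSV)
    m=cv2.inRange(h,np.array(lo),np.array(hi))
    cs,_=cv2.findContours(m,0,cv2.CHAIN_APPROX_NONE);c=max(cs,key=len)
    return c[:,0]+[x0,y0]
def rect(P):
    r=cv2.minAreaRect(P[:,:2].astype(np.float32)*1000);return r
E
python3 - <<'E'
import pickle;from h import *
s=pickle.load(open("s0.pkl","rb"))["top"]
for n,lo,hi,roi,z in[("ledge",(10,60,90),(28,200,255),(305,158,372,195),.065),("plate",(105,100,30),(125,255,255),(305,140,372,165),.108)]:
    c=blob(s,lo,hi,roi);P=onz(s,c,z);print(n,rect(P),c.min(0),c.max(0))
# tray outline
P=onz(s,[(221,97),(473,129),(455,288),(198,252)],.036);print(P.round(3).tolist(),[np.linalg.norm(P[i]-P[i-1]).round(3) for i in range(4)])
for p in[(405,239),(340,160),(338,185),(395,215)]:print(p,s["color"][p[1],p[0]])
E
```

```text
ledge ((640.1655883789062, 11.987808227539062), (99.4476318359375, 36.709712982177734), 82.52910614013672) [315 163] [360 184]
plate ((676.01904296875, 7.739109039306641), (74.49616241455078, 10.102489471435547), 82.11521911621094) [323 150] [358 158]
[[0.814, 0.276, 0.036], [0.744, -0.292, 0.036], [0.389, -0.25, 0.036], [0.465, 0.322, 0.036]] [np.float64(0.352), np.float64(0.572), np.float64(0.357), np.float64(0.577)]
(405, 239) [159 161 160]
(340, 160) [104 107 106]
(338, 185) [106 110 109]
(395, 215) [158 161 160]
```

View pics/crop.png

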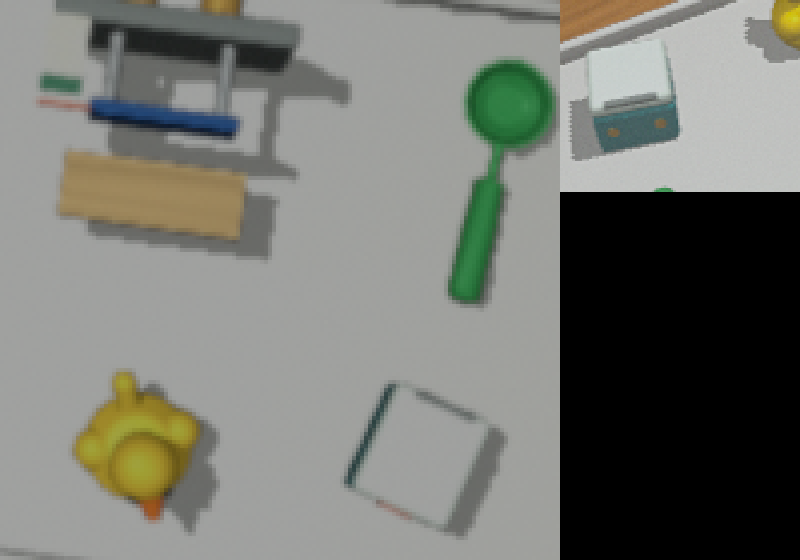

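```bash
cat >> h.py <<'E'
def plan(tgt,yaw):
    """tool-axis shift at the present tool axes, and turn about tool z, to tgt/yaw"""
    from bench import robot
    from scipy.spatial.transform import Rotation as Ro
    o=robot.get_obs();r=Ro.from_euler("xyz",o["ee_rot"])
    d=r.as_matrix().T@(np.array(tgt)-o["tool_pos"])
    dy=(yaw-o["ee_rot"][2]+np.pi)%(2*np.pi)-np.pi
    print("t",round(o["time"],2),"shift",d.round(4),"turn",round(-dy,4),"tcp",np.round(o["tool_pos"],4),"rot",np.round(o["ee_rot"],3),"w",round(o["width"],4),"F",np.round(o["wrist_force"],2),"ff",np.round(o["finger_force"],2))
E
python3 - <<'E'
import pickle;from h import *
S=pickle.load(open("s0.pkl","rb"));s=S["top"];sc=S["scene"]
lid=onz(s,np.array([(348,484),(393,384),(493,428),(448,532)])/4+[300,125],.066)
print(lid.round(4).tolist(),lid.mean(0))
b=onz(sc,[(197.5,243.3),(229.6,236.7)],.02);d=b[0]-b[1];print("back bottom",b.round(4),np.linalg.norm(d),np.degrees(np.arctan2(d[1],d[0])))
bl=blob(sc,(80,50,30),(105,255,180),(185,190,240,250));r=cv2.approxPolyDP(bl[:,None],2,True)[:,0];print(r.tolist())
lc=[]
for a,z in((.066,0),):
  pass
l2=onz(sc,np.array([(590,112),(676,93),(665,40),(590,52)])/2.4+[180-560/2.4,180],.066);print("lid scene",l2.round(4).tolist(),l2.mean(0))
for n,c,z in(("ledge",None,.065),):
    P=blob(sc,(10,60,90),(28,200,255),(290,190,350,240));print(cv2.approxPolyDP(P[:,None],2,True)[:,0].tolist(),onz(sc,cv2.approxPolyDP(P[:,None],2,True)[:,0],.065).round(3).tolist())
E
```

```text
[[0.4827, -0.0952, 0.066], [0.5369, -0.1195, 0.066], [0.5134, -0.1735, 0.066], [0.4572, -0.1491, 0.066]] [ 0.49755303 -0.13432923  0.066     ]
back bottom [[ 0.5168 -0.1715  0.02  ]
 [ 0.5385 -0.1221  0.02  ]] 0.05393375398558426 -113.68353120591803
[[227, 221], [194, 229], [197, 241], [228, 236]]
lid scene [[0.5238, -0.1735, 0.066], [0.5449, -0.1202, 0.066], [0.4906, -0.0979, 0.066], [0.4675, -0.1457, 0.066]] [ 0.50667387 -0.13431119  0.066     ]
[[349, 201], [345, 199], [298, 219], [298, 223], [307, 235], [311, 235], [318, 230], [319, 215]] [[0.64, 0.061, 0.065], [0.631, 0.06, 0.065], [0.618, -0.033, 0.065], [0.626, -0.039, 0.065], [0.656, -0.044, 0.065], [0.66, -0.04, 0.065], [0.659, -0.024, 0.065], [0.633, -0.001, 0.065]]
```

```bash
python3 -c "
from h import plan
plan((.498,-.134,.14),2.725)"
```

```text
t 0.1 shift [-0.5131 -0.4969  0.0653] turn 0.0518 tcp [0.196  0.5134 0.2044] rot [-3.14  -0.     2.777] w 0.094 F [-0.1  0.6 -0.3] ff 0.0
```
Rows: 0.714 m /20 = 0.0357 per row. 20 rows of -0.0257 -0.0248 0. Path via base radius: from (.196,.513) to (.498,-.134), closest approach to the origin: fine (~.35).
Joint speed: 0.43 m/s /0.4 ≈1.1 rad/s OK. Use 18 rows of -0.0285 -0.0276 (0.0397).

Careful with the scale: shifts go in units of 25 mm. That gives: -0.027 m is -1.08, -0.026 m is -1.04.

```bash
echo '{"plan": [[0.094,-1.08,-1.04,0,0.05],[0.094,-1.08,-1.04,0,0],[0.094,-1.08,-1.04,0,0],[0.094,-1.08,-1.04,0,0],[0.094,-1.08,-1.04,0,0],[0.094,-1.08,-1.04,0,0],[0.094,-1.08,-1.04,0,0],[0.094,-1.08,-1.04,0,0],[0.094,-1.08,-1.04,0,0],[0.094,-1.08,-1.04,0,0],[0.094,-1.08,-1.04,0,0],[0.094,-1.08,-1.04,0,0],[0.094,-1.08,-1.04,0,0],[0.094,-1.08,-1.04,0,0],[0.094,-1.08,-1.04,0,0],[0.094,-1.08,-1.04,0,0],[0.094,-1.08,-1.04,0,0],[0.094,-1.08,-1.04,0,0],[0.094,0,0,0,0],[0.094,0,0,0,0]]}' | python3 nudge.py; python3 -c "
from h import plan
plan((.498,-.134,.028),2.725)"
```

```text
time: 1.77
tool_pos: [0.4539, -0.1108, 0.2043]
ee_rot: [3.141, -0.003, 2.723]
wrist_force: [-0.1, 0.6, -0.1]
width: 0.0936
finger_force: 0.0
t 1.77 shift [-0.0502 -0.0033  0.1762] turn -0.0017 tcp [ 0.4539 -0.1108  0.2043] rot [ 3.141e+00 -3.000e-03  2.723e+00] w 0.0936 F [-0.13  0.62 -0.1 ] ff 0.0
```

Converted, 0.03 m is 1.2, -0.025 m is -1.

```bash
echo '{"plan": [[0.094,-1,-0.06,0,0],[0.094,-1,-0.06,0,0],[0.094,0,0,1.2,0],[0.094,0,0,1.2,0],[0.094,0,0,1.2,0],[0.094,0,0,0.8,0],[0.094,0,0,0,0],[0.094,0,0,0,0]]}' | python3 nudge.py
python3 - <<'E'
from h import *;from bench import robot
plan((.498,-.134,.028),2.725)
s=robot.snapshot("scene");t=robot.snapshot("top")
a=cv2.resize(s["color"][150:260,150:280],(520,440),interpolation=0);b=cv2.resize(t["color"][200:280,360:450],(270,240))
c=np.zeros((440,790,3),np.uint8);c[:,:520]=a;c[:240,520:]=b;cv2.imwrite("pics/g1.png",c)
E
```

```text
time: 2.43
tool_pos: [0.4976, -0.1308, 0.0946]
ee_rot: [3.141, -0.003, 2.729]
wrist_force: [0.3, -0.5, 0.1]
width: 0.0938
finger_force: 0.0
t 2.43 shift [-0.0019 -0.0028  0.0666] turn 0.0035 tcp [ 0.4976 -0.1308  0.0946] rot [ 3.141e+00 -3.000e-03  2.729e+00] w 0.0938 F [ 0.26 -0.49  0.1 ] ff 0.0
```

View pics/g1.png

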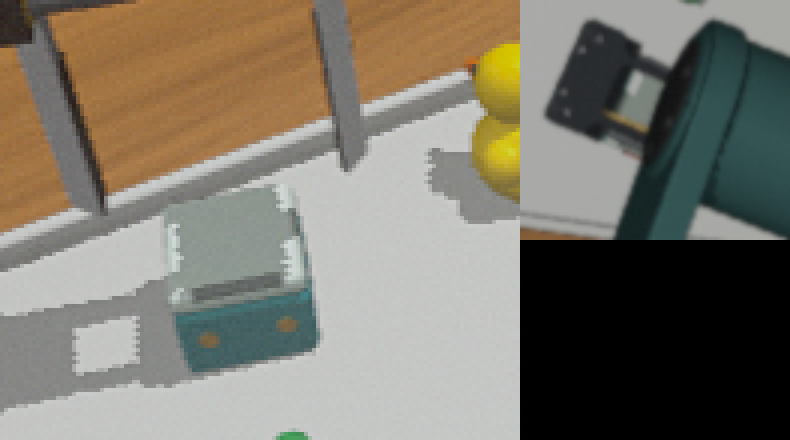

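The fingers stand either side of the box: finger tips at crop (97,212) and (347,165), lid between x=170 and 310. The duck is clear. I'll descend and grip.

Converted, 0.02 m is 0.8, 0.016 m is 0.64.

```bash
echo '{"plan": [[0.094,-0.08,-0.12,0.8,0],[0.094,0,0,0.8,0],[0.094,0,0,0.64,0],[0.094,0,0,0.4,0],[0.094,0,0,0,0],[0.05,0,0,0,0],[0.05,0,0,0,0],[0.05,0,0,0,0],[0.05,0,0,0,0],[0.05,0,0,0,0],[0.05,0,0,0,0],[0.05,0,0,0,0],[0.05,0,0,0,0]]}' | python3 nudge.py
python3 - <<'E'
from h import *
plan((.498,-.134,.15),3.013)
E
```

```text
time: 3.62
tool_pos: [0.4996, -0.136, 0.0299]
ee_rot: [3.141, 0.001, 2.727]
wrist_force: [0.4, 0.7, 2.2]
width: 0.0557
finger_force: 30.0
t 3.62 shift [ 0.0022  0.0012 -0.1201] turn -0.2862 tcp [ 0.4996 -0.136   0.0299] rot [3.141e+00 1.000e-03 2.727e+00] w 0.0557 F [0.41 0.72 2.2 ] ff 30.0
```

```bash
echo '{"plan": [[0.05,0,0,-0.4,0],[0.05,0,0,-0.8,0],[0.05,0,0,-1.2,0],[0.05,0,0,-1.2,-0.1],[0.05,0,0,-1.2,-0.1],[0.05,0,0,0,-0.086],[0.05,0,0,0,0],[0.05,0,0,0,0],[0.05,0,0,0,0]]}' | python3 nudge.py
python3 - <<'E'
from h import *;import math
c,s=math.cos(-.129),math.sin(-.129)
# ledge centre minus 20 mm along chair x
plan((.640-.02*c,.012-.02*s,.15),math.pi-.129)
E
```

```text
time: 4.37
tool_pos: [0.4983, -0.1357, 0.148]
ee_rot: [3.141, -0.003, 3.011]
wrist_force: [0.0, 0.1, -0.6]
width: 0.0561
finger_force: 30.0
t 4.37 shift [-0.1013  0.1649 -0.0022] turn -0.0017 tcp [ 0.4983 -0.1357  0.148 ] rot [ 3.141e+00 -3.000e-03  3.011e+00] w 0.0561 F [ 0.04  0.11 -0.64] ff 30.0
```

Converted, 0.0275 m is 1.1, -0.017 m is -0.68.

```bash
echo '{"plan": [[0.05,-0.68,1.1,0,0],[0.05,-0.68,1.1,0,0],[0.05,-0.68,1.1,0,0],[0.05,-0.68,1.1,0,0],[0.05,-0.68,1.1,0,0],[0.05,-0.64,1.1,0,0],[0.05,0,0,0.6,0],[0.05,0,0,0.6,0],[0.05,0,0,0,0],[0.05,0,0,0,0]]}' | python3 nudge.py
python3 - <<'E'
from h import *;import math;from bench import robot
c,s=math.cos(-.129),math.sin(-.129)
plan((.640-.005*c,.012-.005*s,.085),math.pi-.129)
s=robot.snapshot("scene")
a=cv2.resize(s["color"][120:260,250:420],(800,560*800//680*170//170*1 if 0 else 658)[:2],interpolation=0)[:600]
cv2.imwrite("pics/p1.png",a)
E
```

```text
time: 5.2
tool_pos: [0.6189, 0.0148, 0.1166]
ee_rot: [-3.141, -0.006, 3.012]
wrist_force: [-0.5, -0.4, -1.3]
width: 0.0554
finger_force: 30.0
t 5.2 shift [-0.0165 -0.0001  0.0315] turn -0.0005 tcp [0.6189 0.0148 0.1166] rot [-3.141 -0.006  3.012] w 0.0554 F [-0.49 -0.43 -1.32] ff 30.0
```

View pics/p1.png

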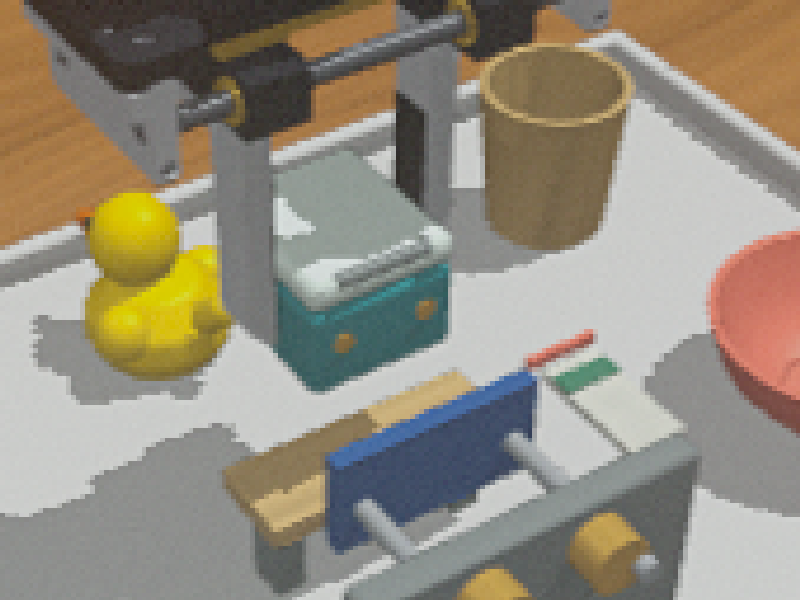

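The box hangs level between the fingers. Its back lower corners are at crop (320,390) and (450,345), and the plate's top edge runs from (330,460) to (535,376), with the ledge in front of it. Now I'll compute the lateral and depth offset.

Run:
```python
from h import *;import pickle,math
s=pickle.load(open("s0.pkl","rb"))["scene"];t=pickle.load(open("s0.pkl","rb"))["top"]
f=lambda p:np.array(p)/4.703+[250,120]
R=np.array([[math.cos(-.129),-math.sin(-.129)],[math.sin(-.129),math.cos(-.129)]])
L=np.array([.64,.012])
for n,p,z in(("boxback bottom",[(320,390),(450,345)],.1067),("plate top",[(330,460),(535,376)],.108),("ledge back-left/front-left",[(278,542),(228,480)],.06)):
    print(n,(((onz(s,f(p),z)[:,:2])-L)@R*1000).round(1).tolist())
P=onz(t,blob(t,(105,100,30),(125,255,255),(305,140,372,165)),.108);r=cv2.boxPoints(rect(P))/1000
print("plate top view",((r-L)@R*1000).round(1).tolist())
print("tcp",((np.array([.6189,.0148])-L)@R*1000).round(1))
```

```text
boxback bottom [[8.7, -23.6], [13.1, 25.8]]
plate top [[39.8, -39.7], [42.7, 39.2]]
ledge back-left/front-left [[21.3, -48.8], [-13.7, -47.9]]
plate top view [[30.9, -36.8], [41.0, -36.9], [41.6, 37.6], [31.5, 37.7]]
tcp [-21.3   0.1]
```

```bash
echo '{"plan": [[0.05,-0.32,0,0.4,0],[0.05,-0.28,0,0.4,0],[0.05,0,0,0.4,0],[0.05,0,0,0.2,0],[0.05,0,0,0.12,0],[0.05,0,0,0,0],[0.05,0,0,0,0],[0.05,0,0,0,0]]}' | python3 nudge.py
python3 - <<'E'
from h import *
plan((.640-.006*.992,.012+.006*.129,.0749),3.0126)
E
```

```text
time: 5.92
tool_pos: [0.6358, 0.0127, 0.0821]
ee_rot: [3.141, 0.001, 3.013]
wrist_force: [0.4, -0.2, -0.0]
width: 0.0558
finger_force: 30.0
t 5.92 shift [ 0.0017 -0.0001  0.0072] turn 0.0002 tcp [0.6358 0.0127 0.0821] rot [3.141e+00 1.000e-03 3.013e+00] w 0.0558 F [ 0.37 -0.17 -0.02] ff 30.0
```

```bash
echo '{"plan": [[0.05,0.04,0,0.08,0],[0.05,0,0,0.08,0],[0.05,0,0,0.04,0],[0.05,0,0,0.04,0],[0.05,0,0,0,0],[0.05,0,0,0,0],[0.05,0,0,0,0],[0.05,0,0,0,0],[0.05,0,0,0,0]]}' | python3 nudge.py
```

```text
time: 6.67
tool_pos: [0.6346, 0.0128, 0.0756]
ee_rot: [3.142, 0.0, 3.013]
wrist_force: [0.7, -0.2, -1.3]
width: 0.0557
finger_force: 30.0
```

Converted, 0.001 m is 0.04.

```bash
echo '{"plan": [[0.05,0,0,0.04,0],[0.05,0,0,0,0],[0.05,0,0,0,0]]}' | python3 nudge.py
python3 - <<'E'
from h import *
plan((.640-.006*.992,.012+.006*.129,.0749),3.0126)
E
```

```text
time: 6.92
tool_pos: [0.6349, 0.0128, 0.075]
ee_rot: [3.141, 0.001, 3.013]
wrist_force: [0.5, 0.1, 0.4]
width: 0.0561
finger_force: 30.0
t 6.92 shift [ 0.0009 -0.0001  0.0001] turn 0.0002 tcp [0.6349 0.0128 0.075 ] rot [3.141e+00 1.000e-03 3.013e+00] w 0.0561 F [0.47 0.09 0.35] ff 30.0
```

```bash
echo '{"plan": [[0.05,0,0,0.028,0],[0.05,0,0,0,0],[0.05,0,0,0,0],[0.05,0,0,0,0],[0.05,0,0,0,0]]}' | python3 nudge.py; echo '{"plan": [[0.05,0,0,0,0],[0.05,0,0,0,0]]}' | python3 nudge.py
python3 - <<'E'
from bench import robot;import cv2
s=robot.snapshot("scene");cv2.imwrite("pics/p2.png",cv2.resize(s["color"][140:260,270:420],(750,600),interpolation=0))
E
```

```text
time: 7.33
tool_pos: [0.635, 0.0128, 0.075]
ee_rot: [3.141, 0.002, 3.013]
wrist_force: [-1.2, 0.6, 5.6]
width: 0.0558
finger_force: 30.0
time: 7.5
tool_pos: [0.6349, 0.0128, 0.075]
ee_rot: [3.141, 0.001, 3.013]
wrist_force: [-1.2, -0.6, 5.0]
width: 0.0557
finger_force: 30.0
```

View pics/p2.png

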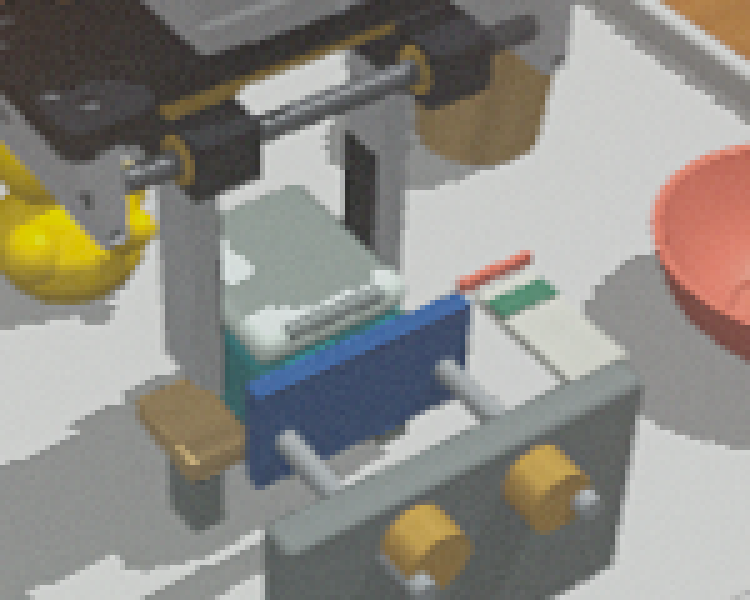

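The box stands on the ledge with about 5 N down. The pointer at (495,270) is still short of the green band at (523,298), and a small gap remains to the plate. Now pushing.

Converted, -0.0003 m is -0.012, -0.002 m is -0.08.

```bash
echo '{"plan": [[0.05,0,0,-0.012,0],[0.05,-0.08,0,0,0],[0.05,-0.08,0,0,0],[0.05,-0.08,0,0,0],[0.05,-0.08,0,0,0],[0.05,-0.08,0,0,0],[0.05,-0.08,0,0,0],[0.05,0,0,0,0],[0.05,0,0,0,0],[0.05,0,0,0,0],[0.05,0,0,0,0]]}' | python3 nudge.py
python3 - <<'E'
from h import *
plan((.640+.0145*.992,.012-.0145*.129,.075),3.0126)
E
```

```text
time: 8.47
tool_pos: [0.6452, 0.0116, 0.075]
ee_rot: [3.141, -0.003, 3.013]
wrist_force: [-5.5, 0.6, 7.4]
width: 0.0558
finger_force: 30.0
t 8.47 shift [-0.0093 -0.0003 -0.    ] turn 0.0003 tcp [0.6452 0.0116 0.075 ] rot [ 3.141e+00 -3.000e-03  3.013e+00] w 0.0558 F [-5.47  0.6   7.36] ff 30.0
```

Converted, -0.0004 m is -0.016, -0.002 m is -0.08.

```bash
echo '{"plan": [[0.05,0,0,-0.016,0],[0.05,-0.08,0,0,0],[0.05,-0.08,0,0,0],[0.05,-0.08,0,0,0],[0.05,-0.04,0,0,0],[0.05,-0.04,0,0,0],[0.05,0,0,0,0],[0.05,0,0,0,0],[0.05,0,0,0,0],[0.05,0,0,0,0],[0.05,0,0,0,0]]}' | python3 nudge.py
python3 - <<'E'
from h import *;from bench import robot
plan((.640+.0145*.992,.012-.0145*.129,.075),3.0126)
s=robot.snapshot("scene");cv2.imwrite("pics/p3.png",cv2.resize(s["color"][170:250,310:410],(750,600),interpolation=0))
E
```

```text
time: 9.38
tool_pos: [0.6512, 0.0109, 0.075]
ee_rot: [-3.142, -0.007, 3.013]
wrist_force: [-9.4, 1.6, 9.0]
width: 0.0555
finger_force: 30.0
t 9.38 shift [-0.0033 -0.0003 -0.    ] turn 0.0002 tcp [0.6512 0.0109 0.075 ] rot [-3.142 -0.007  3.013] w 0.0555 F [-9.39  1.61  9.04] ff 30.0
```

View pics/p3.png

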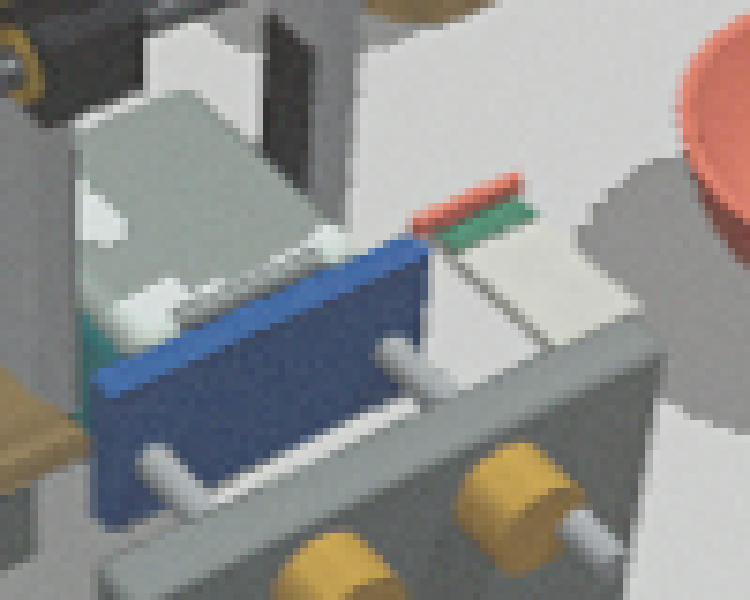

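The pointer (470,205) has just reached the near edge of the green band (490,225), about 9 mm of travel. I'll push another 3.3 mm and ease the down-force.

Converted, -0.0006 m is -0.024, -0.001 m is -0.04.

```bash
echo '{"plan": [[0.05,0,0,-0.024,0],[0.05,-0.04,0,0,0],[0.05,-0.04,0,0,0],[0.05,-0.04,0,0,0],[0.05,-0.02,0,0,0],[0.05,0,0,0,0],[0.05,0,0,0,0],[0.05,0,0,0,0],[0.05,0,0,0,0],[0.05,0,0,0,0]]}' | python3 nudge.py
python3 - <<'E'
from h import *;from bench import robot
plan((.640+.0145*.992,.012-.0145*.129,.075),3.0126)
s=robot.snapshot("scene");t=robot.snapshot("top")
c=np.zeros((600,800,3),np.uint8)
c[:,:]=cv2.resize(s["color"][160:250,300:420],(800,600),interpolation=0);cv2.imwrite("pics/p4.png",c)
E
```

```text
time: 10.27
tool_pos: [0.6538, 0.0105, 0.075]
ee_rot: [-3.141, -0.009, 3.013]
wrist_force: [-10.9, 1.0, 8.6]
width: 0.0559
finger_force: 30.0
t 10.27 shift [-0.0006 -0.0003 -0.    ] turn 0.0002 tcp [0.6538 0.0105 0.075 ] rot [-3.141 -0.009  3.013] w 0.0559 F [-10.91   1.01   8.56] ff 30.0
```

View pics/p4.png

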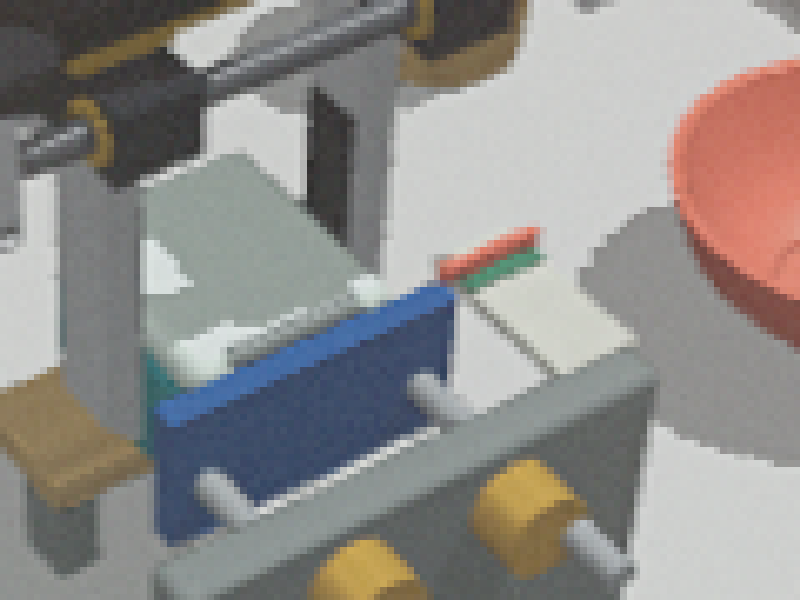

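The pointer (490,255) lies over the green band (strip visible from 505,270 on). I'll measure the plate's travel by the shift of the pointer between pictures.

Run:
```python
from h import *;from bench import robot;import pickle,math
a=pickle.load(open("s0.pkl","rb"))["scene"];b=robot.snapshot("scene")
R=np.array([[math.cos(-.129),-math.sin(-.129)],[math.sin(-.129),math.cos(-.129)]]);L=np.array([.64,.012])
for n,lo,hi,roi,z in(("pointer",(0,110,120),(8,255,255),(350,180,385,215),.1),("blue",(105,100,30),(125,255,255),(310,190,375,250),.1)):
  for s in(a,b):
    c=blob(s,lo,hi,roi);P=onz(s,c,z)[:,:2];q=(P-L)@R*1000
    print(n,len(c),c.min(0),c.max(0),"mid",((q.min(0)+q.max(0))/2).round(1),q.mean(0).round(1))
o=robot.get_obs();print("tcp chair",((o["tool_pos"][:2]-L)@R*1000).round(1),o["wrist_force"].round(2),o["time"])
```

```text
pointer 27 [362 191] [375 197] mid [27.5 60.7] [27.5 60.7]
pointer 29 [366 194] [379 201] mid [39.  60.7] [39.  60.7]
blue 87 [320 199] [363 219] mid [33.3  3.7] [33.3  3.7]
blue 167 [323 203] [367 240] mid [58.5 -5.3] [57.3 -8.2]
tcp chair [13.9  0.3] [-11.36   2.16   8.61] 10.4167
```

```bash
for i in 1 2; do echo '{"plan": [[0.05,0,0,0,0],[0.05,0,0,0,0],[0.05,0,0,0,0],[0.05,0,0,0,0],[0.05,0,0,0,0],[0.05,0,0,0,0],[0.05,0,0,0,0],[0.05,0,0,0,0],[0.05,0,0,0,0],[0.05,0,0,0,0],[0.05,0,0,0,0],[0.05,0,0,0,0],[0.05,0,0,0,0],[0.05,0,0,0,0],[0.05,0,0,0,0],[0.05,0,0,0,0],[0.05,0,0,0,0],[0.05,0,0,0,0]]}' | python3 nudge.py; done
python3 - <<'E'
from h import *;from bench import robot
s=robot.snapshot("scene");cv2.imwrite("pics/p5.png",cv2.resize(s["color"][130:250,270:430],(800,600),interpolation=0))
E
```

```text
time: 11.92
tool_pos: [0.6538, 0.0105, 0.075]
ee_rot: [-3.141, -0.009, 3.013]
wrist_force: [-10.5, 1.2, 8.8]
width: 0.0557
finger_force: 30.0
time: 13.42
tool_pos: [0.6538, 0.0105, 0.075]
ee_rot: [-3.142, -0.009, 3.013]
wrist_force: [-11.3, 2.2, 8.0]
width: 0.0558
finger_force: 30.0
```

View pics/p5.png

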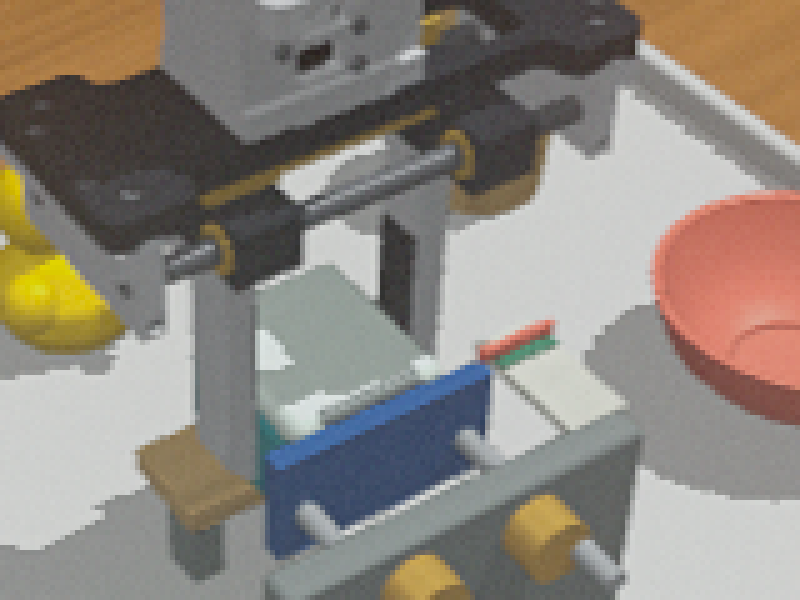

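The box stands on the ledge, its back flush on the plate, and the pointer (517,342) is over the green band (527,352). The hold has been steady for over 3 s, so I'm handing it in.

```bash
python3 -c "
from bench import robot
print(robot.close_job())"
```

```text
the job is handed in; nothing more can be done
None
```

I handed the job in with the snack box upright on the ledge, still gripped, centred and squared against the plate: about 11.5–12 mm of travel (roughly 9–9.5 N), pointer in the green band, held steady for over 3 s; no verdict came back.

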